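Square up the swinging stop with a handled square

ROBOT

A 6-joint arm with a two-finger parallel gripper is mounted at the origin on the work surface. World frame = base frame: x ahead of the robot, y to its left, z up, the work surface at z = 0. Lengths are in mm, angles in rad, forces in N, time in s.
With the tool pointing down it reaches from about 325 to 850 mm from the base axis. Payload 4.4 kg.
Tool frame: the origin (TCP) lies midway between the tips of the shut fingers; the grasp point (between the pads) lies 19 mm behind it (hold_point_z is the distance from the TCP to the grasp point, in mm); z points along the fingers, x is the direction in which the jaws open and shut, and the axes are right-handed (so a half turn about z gives the same grasp; the last joint's range is limited). The gripper opens to 94 mm and grips with 3 to 60 N. Pads are 16 mm wide; open, the fingers measure 119 mm over their backs; the gripper's body (75 mm by 177 mm) begins 78 mm behind the grasp point.
Start: joints at [-1.252, 0.207, 1.542, -0, 1.393, -0.15], TCP at [259.783, -512.972, 205.447] pointing down, gripper open.
Joint ranges: [-2.73, 2.73], [-0.86, 2.22], [0.23, 2.46], [-1.11, 4.25], [0.08, 2.63], [-2.82, 2.82]. Speed limits (rad/s): [2.79, 2.79, 3.14, 3.14, 3.14, 3.14].

INTERFACE

Orientations are given as a 3x3 rotation matrix whose columns are the frame's x, y, z axes.
In Python, from rig import read_state, capture, hand_in, hold_point_z gives the robot as it stands.
- The arm moves only by the tool carry_out, never from a script. Its argument "steps" is a list of rows, each a list of 2 entries, a list of its own where there are three numbers: the shift along the tool's x, y, z in mm, then the turn, a rotation vector about the tool's x, y, z in degrees. In form: [[[tx, ty, tz], [ax, ay, az]], ...]. A call has 1 to 12 rows; each row is the pose to reach, as a shift and turn from the pose commanded when the call began, along the tool's axes at that moment; what a row does not reach only later rows make up. A row lasts 1/10 s, in which the tool goes at most 50 mm and 8.59 degrees, less where a joint would pass 70% of its speed; a pose out of reach is approached as far as the arm can. A call with a gripper value outside its range is refused whole. "jaw" is the closure in counts, from 0 (fully open) to 255 (shut), set as the call begins (left out, the last holds). The fingers move at their own pace and stop on an object; the grip force is fixed at half the most. Time passes only in rows, so rows that repeat a pose let the fingers close. It gives the time, the measured TCP pose, the force and the opening at its end, in the units of the state.
- read_state(): the state, without advancing time (a new reading comes with each control period).
- capture(name): name is "side" or "top"; returns a dict with "frame" (384x512x3 uint8, red, green, blue), "fx", "fy", "cx", "cy" (pixels), "extrinsics" (4x4, takes a point from world to camera coordinates). Camera axes: x right, y down, z forward; pixel columns grow to the right and rows downward; lengths in mm; the calibration is good to about 2 mm. A picture is of the moment at which its call begins. There is no depth.
- hand_in(): hands the job in, once; it reports no verdict.
The state is a dict: "t": time; "qpos": joint angles; "dq": joint speeds; "effort": joint torques, N m; "ee_pos": TCP position; "tool_rot": TCP orientation; "wrist_force": force on the tool from outside, world axes, zero at the start; "torque": the same for the moment, N m; "grip_width": opening from 0.0 (shut) to 1.0 (fully open).
Only numpy, scipy, OpenCV 4.12 (cv2) and the standard library are available. Lean on these libraries where they do the work, as an engineer would, in place of code of your own. Each camera call takes 0.05 s, during which the arm holds its last target. There are 200 camera calls.

TASK

Pick up the aluminium square by its wooden handle, lay it flat on the plywood jig and push it right into the corner between the blue fence and the swinging red stop, so that the stop is pushed back square to the fence and the square's two outer edges lie flush against fence and stop. Finish while still holding the square by the handle and pressing it against both; do not let go. Leave the jar, the graphite block and the paddle where they are.

Things in the scene. Friction and masses are not known exactly. Their poses are not given: they have to be found in the camera images.
- square_grip (a point): Centre of the wooden handle that stands on the loose square, 36 mm above the square's underside. The handle is 50 mm long along the square's x, 22 mm wide along its y, and rises from 10 to 60 mm above the underside. The square's outer edges lie 50 mm from this point towards +x and 50 mm towards +y. Axes: z up, x and y along the square's arms.
- square_heel (a point): Outer corner (heel) of the square, at its underside: 50 mm towards +x and 50 mm towards +y of the handle's axis. Same axes as the square.
- square: Loose flat aluminium L, 10 mm thick, about 0.32 kg, lying flat on the bench at the start; origin on its underside below the handle. Outer edge at x = 50 mm is 140 mm long (y from -90 to 50 mm); outer edge at y = 50 mm is 110 mm long (x from -60 to 50 mm). Arms 28 mm wide, a 10 mm thick web under the handle joins them.
- jig: Fixed plywood board lying on the bench, 180 mm (x) by 260 mm (y), 10 mm thick; origin at the centre of its underside, z up. It may lie left or right of the middle and be turned. In the finished job the square's x and y axes point along the jig's x and y.
- fence: Blue steel fence fixed on the board, along the jig's y, 20 mm thick, 25 mm high above the board, from 120 mm at -y to 125 mm at +y. Origin on its working face (the face towards the jig's -x, at x = 60 mm in the jig's frame), at the top of the board. The square's 140 mm edge goes against it.
- corner (a point): The working corner, on top of the board: 60 mm towards +x and 95 mm towards +y of the jig's centre. It lies on the fence's working face and on the pivot axis of the stop; the heel of the square belongs here. Axes as the jig. Faces are dry, friction about 1: pushing much harder on the stop than on the fence can keep the square about 1 mm off the fence.
- stop_end (a point): On the swinging stop: the free end of its working face, half-way up. The stop is a red steel bar 130 mm long, 18 mm thick, 25 mm high above the board. It turns about the upright axis at the corner; this point lies 130 mm from it. It reaches towards its own -x; its working face (towards its own -y) passes through the pivot and takes the square's 110 mm edge. A low brass pivot cap, 18 mm across, sits on top at the corner.
- stop (a joint): Angle of the red stop in rad: 0 is exactly square to the fence (bar pointing along the jig's -x); positive leans in over the corner, its free end towards the jig's -y. Range -0.12 to 0.40; starts leaning in by 0.12 to 0.30. Stiff pivot that stays where it is left: about 1.5 N at the free end moves it; no click at square.
- jar: Bystander: amber glass jar with a steel lid, 72 mm across, 85 mm high; origin at the centre of its underside.
- graphite: Bystander: black graphite block 40 x 70 x 40 mm (x, y, z); origin at the centre of its underside.
- paddle: Bystander: graphite paddle with a wooden handle, lying flat, about 230 mm long along its x, at most 20 mm high; origin near its middle on the underside.
Not all that is in view belongs to the job. There is more than one size of the square; the job needs the smallest.

How it is judged:
By the outcome, as a careful person would: the job done as asked, in the order asked, and still so for the second after the job is handed in, while the arm keeps its last pose, push and grip.
It also fails if it takes over 51 s, if anything falls off the work surface, if the arm or the gripper's body presses on something with over 40 N, if the wrist force passes 120 N, or if a joint passes its speed limit or range.

## Working session

There is one attempt and no reset: what is moved stays moved. The work goes in short steps, Python scripts to look and compute and a tool call to move; the robot and the scene stay as the last step left them, time stands still between calls to the robot, and variables do not carry over. Pictures are saved under pics/ and viewed, about 8 in all and at most 12, crops included, and the job is handed in when it is done.

Besides the shell and the picture viewer there is one more tool, called after ">>>" as name(argument=value, ...) on one line, values as JSON. carry_out: Moves the arm, as the interface text tells. Its arguments: {"type":"object","properties":{"steps":{"type":"array"},"jaw":{"type":"number"}},"required":["steps"]}

```bash
ls; mkdir -p pics; cat > h.py <<'E'
import numpy as np, cv2
from rig import read_state, capture, hand_in, hold_point_z
def px2w(c,u,v,z):
    E=np.array(c["extrinsics"]);R=E[:3,:3];t=E[:3,3]
    d=R.T@np.array([(u-c["cx"])/c["fx"],(v-c["cy"])/c["fy"],1]);o=-R.T@t
    return o+d*(z-o[2])/d[2]
def w2px(c,p):
    E=np.array(c["extrinsics"]);q=E[:3,:3]@np.array(p,float)+E[:3,3]
    return np.array([c["fx"]*q[0]/q[2]+c["cx"],c["fy"]*q[1]/q[2]+c["cy"]])
def snap(n,f):
    c=capture(n);cv2.imwrite(f"pics/{f}_raw.png",c["frame"][:,:,::-1]);return c
def crop(c,f,x0,y0,x1,y1,s):
    cv2.imwrite(f"pics/{f}.png",cv2.resize(np.ascontiguousarray(c["frame"][y0:y1,x0:x1,::-1]),None,fx=s,fy=s,interpolation=cv2.INTER_CUBIC))
E
python3 - <<'E'
from h import *
import pickle
a=snap("top","t0");b=snap("side","s0");pickle.dump((a,b),open("c0.pkl","wb"))
crop(a,"t0",0,0,512,384,1.5);crop(b,"s0",0,0,512,384,1.5)
for c in(a,b):print(c["fx"],np.round(c["extrinsics"],2).tolist())
s=read_state();print(s,hold_point_z)
E
```

```text
pics
408.3966485320004 [[-0.02, -1.0, -0.01, -5.97], [-1.0, 0.02, -0.08, 565.64], [0.08, 0.01, -1.0, 1291.78], [0.0, 0.0, 0.0, 1.0]]
494.1477822093428 [[-1.0, -0.09, 0.01, 556.59], [-0.07, 0.76, -0.64, 105.53], [0.05, -0.64, -0.77, 1346.18], [0.0, 0.0, 0.0, 1.0]]
{'t': 0.1, 'qpos': array([-1.25244694e+00,  2.07339434e-01,  1.54278027e+00, -3.53180470e-05,
        1.39349188e+00, -1.50467970e-01]), 'dq': array([ 5.39402965e-04, -6.93028862e-04, -4.39637595e-03, -7.70032353e-04,
        4.46595472e-05,  8.79611086e-04]), 'effort': array([ 5.21304828e-04, -3.71863818e+01, -2.82292217e+01,  7.00579723e-02,
        3.11450148e-02, -5.48867627e-05]), 'ee_pos': array([ 259.57204185, -512.27365849,  204.41889514]), 'tool_rot': array([[ 4.51836482e-01, -8.92100528e-01, -6.64940628e-04],
       [-8.92098531e-01, -4.51836891e-01,  1.90660241e-03],
       [-2.00132572e-03, -2.68279967e-04, -9.99997961e-01]]), 'wrist_force': array([0.13540878, 0.16242546, 0.46781436]), 'torque': array([ 0.0158199 ,  0.02117361, -0.00602035]), 'grip_width': 1.0010482450279539} 18.8
```

View pics/t0.png

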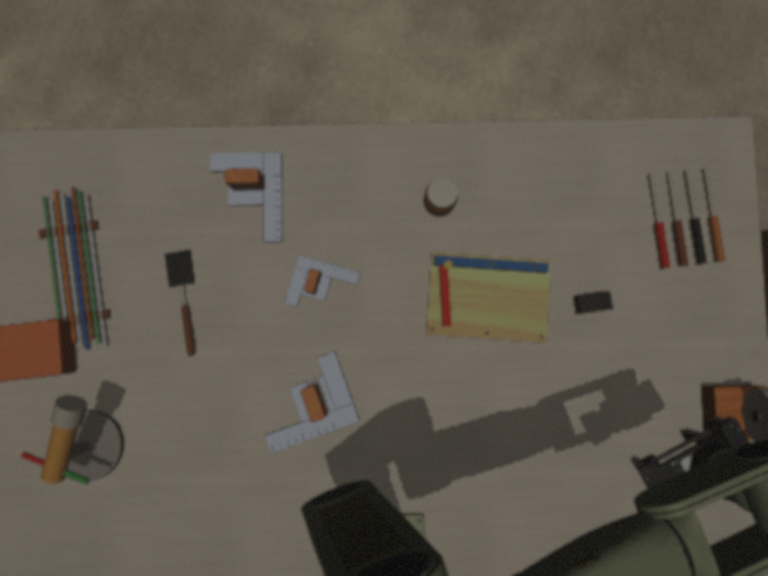

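View pics/s0.png

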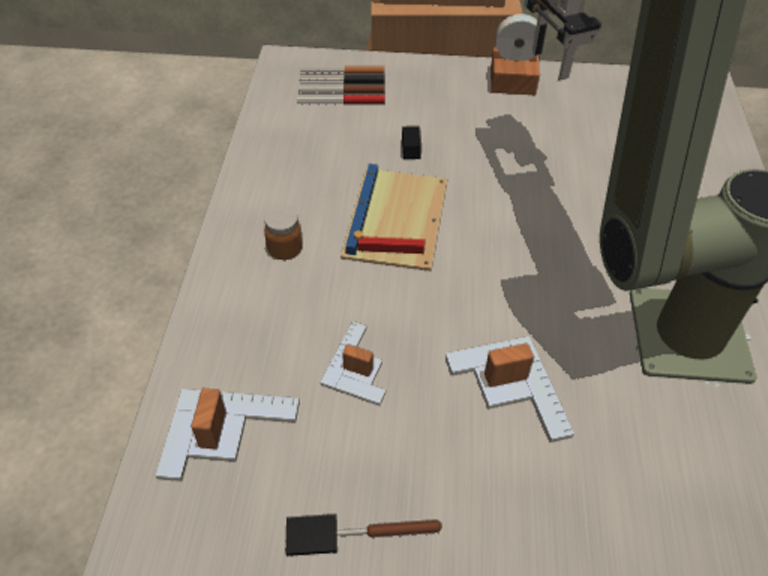

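Top view: three squares stand at about (250,190), (322,280) and (315,400) in the 1.5x picture. The one at (322,280) is clearly the smallest. The jig is at about (488,298), with the blue fence along its far side and the red stop at its left. I'll confirm in an enlarged crop.

```bash
python3 - <<'E'
from h import *
import pickle
a,b=pickle.load(open("c0.pkl","rb"))
f=lambda c,x0,y0,x1,y1,s:cv2.resize(np.ascontiguousarray(c["frame"][y0:y1,x0:x1,::-1]),None,fx=s,fy=s,interpolation=cv2.INTER_CUBIC)
cv2.imwrite("pics/z0.png",np.vstack([cv2.convertScaleAbs(f(a,183,160,383,235,4),alpha=1.5),f(b,205,205,265,275,4).repeat(1,0) if 0 else np.hstack([f(b,205,205,305,275,4),f(b,215,105,315,175+5,4)[:280]])]))
E
```

```text
(no output)
```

View pics/z0.png

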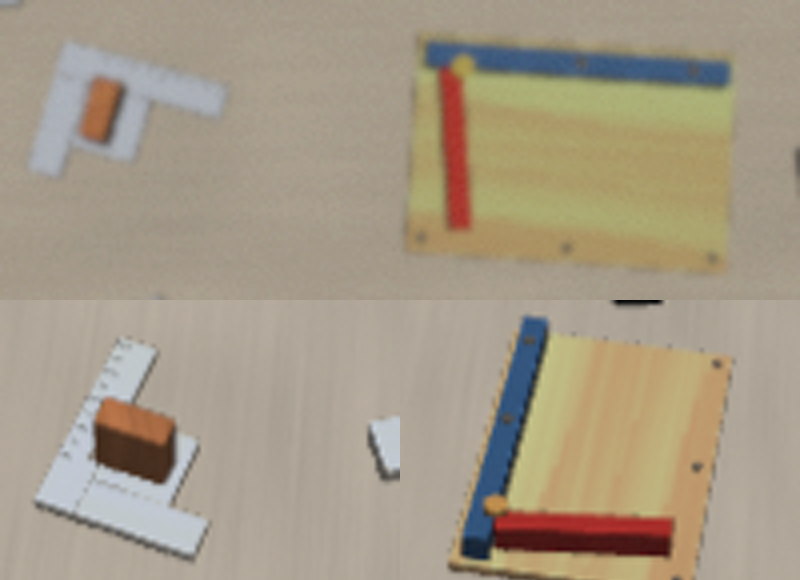

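Enlarged: the heel of the smallest square is at top crop (68,41), its long end at (228,89) and its short end at (30,170). The same square in the side crop has its heel at (37,500). The jig corners, fence edge and leaning stop are all clear, so I'll convert them to positions.

```bash
python3 - <<'E'
from h import *
import pickle
a,b=pickle.load(open("c0.pkl","rb"))
T=lambda u,v,z:px2w(a,183+(u+.5)/4-.5,160+(v+.5)/4-.5,z)[:2]
S=lambda u,v,z:px2w(b,205+(u+.5)/4-.5,205+(v-300+.5)/4-.5,z)[:2]
J=lambda u,v,z:px2w(b,215+(u-400+.5)/4-.5,105+(v-300+.5)/4-.5,z)[:2]
n=np.linalg.norm
for nm,h,l,s in(("T",T(68,41,10),T(228,89,10),T(30,170,10)),("S",S(37,500,10),S(121,338,10),S(194,549,10))):
    d=h-l;e=h-s;print(nm,h,l,s,n(d),n(e),"yaw",np.degrees(np.arctan2(-d[0],d[1])),np.degrees(np.arctan2(e[1],e[0])))
print("handle top ctr T",T(108,107,60),"S",S(135,421,60))
print("handle top corners S",[S(*q,60).round() for q in((104,398),(176,416),(166,444),(95,428))])
c=[T(418,37,10),T(733,45,10),T(725,270,10),T(405,250,10)]
print("jig T",np.round(c,1).tolist(),np.mean(c,0),[n(c[i]-c[(i+1)%4]) for i in range(4)])
f=T(430,68,35),T(728,86,35);d=f[0]-f[1];print("fence",f,n(d),np.degrees(np.arctan2(-d[0],d[1])))
g=J(548,325,35),J(487,540,35);d=g[1]-g[0];print("fence S",g,n(d),np.degrees(np.arctan2(-d[0],d[1])))
print("cap T",T(463,66,37),"S",J(497,503,37))
r=T(462,75,35),T(470,228,35);e=r[0]-r[1];print("stop",r,n(e),np.degrees(np.arctan2(e[1],e[0])))
r=J(497,513,35),J(674,519,35);e=r[0]-r[1];print("stop S",r,n(e),np.degrees(np.arctan2(e[1],e[0])))
E
```

```text
T [650.24595393 165.53192092] [608.2442856   35.06918416] [544.96460658 197.14347925] 137.05716262334158 109.92475935694921 yaw -17.845640620233283 -16.71280079955966
S [647.99570977 166.50107226] [609.18123658  33.2212198 ] [544.73938723 192.94459356] 138.81672233607347 106.58859208279311 yaw -16.23689934633685 -14.364493376798722
handle top ctr T [589.97633168 127.29174873] S [587.67349885 133.92210999]
handle top corners S [array([609., 118.]), array([562., 128.]), array([567., 149.]), array([612., 142.])]
jig T [[648.1, -121.0], [636.7, -377.8], [453.8, -363.9], [474.5, -106.2]] [ 553.27553637 -242.19912529] [np.float64(257.0572432425546), np.float64(183.39291236870253), np.float64(258.50111654775395), np.float64(174.20149310768767)]
fence (array([ 619.22823172, -128.11680171]), array([ 600.25953598, -365.74694938])) 238.3860283180678 -4.563926785781603
fence S (array([ 599.93520066, -362.40754248]), array([ 622.49320741, -126.18328292])) 237.29889269156305 -5.454863904555776
cap T [ 620.08831914 -154.36888134] S [ 619.0488437  -161.66439559]
stop (array([ 613.10255084, -153.57617254]), array([ 490.6577196 , -156.65642593])) 122.48356893084345 1.4410433030195073
stop S (array([ 618.19152115, -153.51688105]), array([ 488.5971499 , -159.95873203])) 129.75437759048975 2.845704861388873
```

```bash
cat >> h.py <<'E'
from scipy.spatial.transform import Rotation as Ro
def delta(pos,xang,tag=""):
    """tool shift & turn to put TCP at pos, pointing down, tool x at world angle xang (deg)"""
    s=read_state();R=np.array(s["tool_rot"]);x=np.radians(xang)
    Rt=np.array([[np.cos(x),np.sin(x),0],[np.sin(x),-np.cos(x),0],[0,0,-1]])
    print(tag,"t",round(s["t"],2),"pos",s["ee_pos"].round(1),"shift",(R.T@(np.array(pos)-s["ee_pos"])).round(1),"turn",np.degrees(Ro.from_matrix(R.T@Rt).as_rotvec()).round(2),"F",s["wrist_force"].round(1),"T",s["torque"].round(2),"w",round(s["grip_width"]*94,1),"xang",round(np.degrees(np.arctan2(R[1,0],R[0,0])),2))
E
python3 -c "
from h import *
delta((588,130,130),-106.5)"
```

```text
t 0.1 pos [ 259.6 -512.3  204.4] shift [-424.4 -583.2   75.4] turn [3.000e-02 1.100e-01 4.336e+01] F [0.1 0.2 0.5] T [ 0.02  0.02 -0.01] w 94.1 xang -63.14
```

>>> carry_out(steps=[[[-212,-291,0],[0,0,43]],[[-212,-291,0],[0,0,43]],[[-212,-291,0],[0,0,43]],[[-212,-291,0],[0,0,43]],[[-212,-291,0],[0,0,43]],[[-212,-291,0],[0,0,43]],[[-212,-291,0],[0,0,43]],[[-424,-583,60],[0,0,43]],[[-424,-583,60],[0,0,43]],[[-424,-583,60],[0,0,43]],[[-424,-583,60],[0,0,43]],[[-424,-583,60],[0,0,43]]])

```text
t: 1.3
ee_pos: [526.3, 9.3, 166.2]
tool_rot: [[-0.278, -0.961, -0.0], [-0.961, 0.278, -0.0], [0.0, 0.0, -1.0]]
wrist_force: [-0.0, -1.4, 0.6]
grip_width: 0.999
```

```bash
python3 -c "
from h import *
delta((588,130,130),-106.5)"
```

```text
t 1.3 pos [526.3   9.3 166.2] shift [-133.1  -25.7   36.1] turn [ 0.02 -0.01  0.37] F [-0.  -1.4  0.6] T [ 0.03  0.   -0.  ] w 93.9 xang -106.13
```

>>> carry_out(steps=[[[-40,-8,36],[0,0,0]],[[-85,-16,36],[0,0,0]],[[-110,-22,36],[0,0,0]],[[-110,-22,36],[0,0,0]],[[-110,-22,36],[0,0,0]],[[-110,-22,36],[0,0,0]]])

```text
t: 1.9
ee_pos: [577.1, 105.8, 130.6]
tool_rot: [[-0.279, -0.96, -0.001], [-0.96, 0.279, -0.0], [0.001, 0.001, -1.0]]
wrist_force: [-0.2, 0.6, -0.5]
grip_width: 0.999
```

```bash
python3 - <<'E'
from h import *
a=snap("top","t1");b=snap("side","s1")
delta((588,130,130),-106.5)
p=w2px(b,(588,130,36));x,y=int(p[0]),int(p[1])
im=lambda c,p,w,h,s:cv2.resize(np.ascontiguousarray(c["frame"][int(p[1])-h:int(p[1])+h,int(p[0])-w:int(p[0])+w,::-1]),None,fx=s,fy=s,interpolation=cv2.INTER_CUBIC)
q=w2px(a,(588,130,36));print(p,q)
cv2.imwrite("pics/z1.png",np.hstack([im(b,p,50,60,4),im(a,q,48,60,4)]))
E
```

```text
t 2.0 pos [577.3 105.5 130.9] shift [-26.5  -3.4   0.9] turn [ 0.01 -0.02  0.26] F [-0.  -0.1  0.7] T [ 0.04 -0.    0.02] w 93.8 xang -106.24
[238.57282143 238.90702408] [209.67846785 187.78375244]
```

View pics/z1.png

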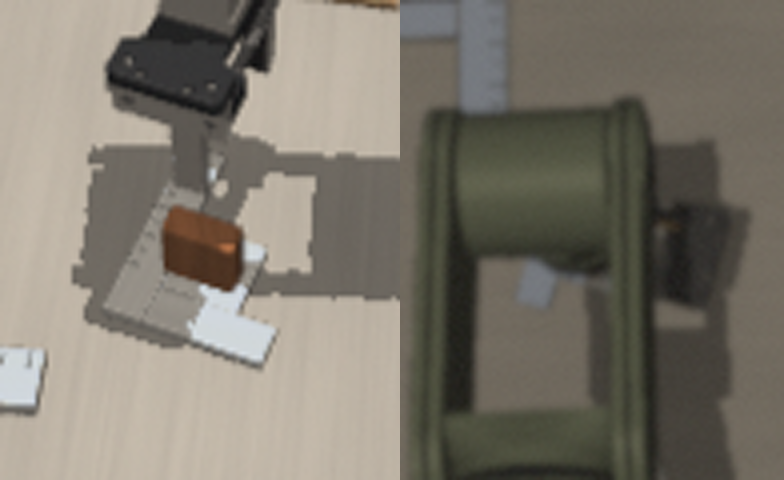

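The hand stopped short, about 26 mm to the -y side of the handle, and the small square is undisturbed in the side view. I'll move across, go down and grip.

>>> carry_out(steps=[[[-28,-3,1],[0,0,0.3]],[[-28,-3,30],[0,0,0.3]],[[-28,-3,60],[0,0,0.3]],[[-28,-3,90],[0,0,0.3]],[[-28,-3,108],[0,0,0.3]],[[-28,-3,112],[0,0,0.3]],[[-28,-3,112],[0,0,0.3]],[[-28,-3,112],[0,0,0.3]]])

```text
t: 2.8
ee_pos: [589.7, 132.5, 20.3]
tool_rot: [[-0.284, -0.959, 0.003], [-0.959, 0.284, 0.0], [-0.001, -0.002, -1.0]]
wrist_force: [0.1, -0.6, 0.4]
grip_width: 0.998
```

>>> carry_out(steps=[[[0,0,0],[0,0,0]],[[0,0,0],[0,0,0]],[[0,0,0],[0,0,0]],[[0,0,0],[0,0,0]],[[0,0,0],[0,0,0]],[[0,0,0],[0,0,0]],[[0,0,0],[0,0,0]],[[0,0,0],[0,0,0]],[[0,0,0],[0,0,0]],[[0,0,0],[0,0,0]]], jaw=255)

```text
t: 3.8
ee_pos: [588.4, 133.0, 18.8]
tool_rot: [[-0.283, -0.959, -0.0], [-0.959, 0.283, 0.0], [-0.0, 0.0, -1.0]]
wrist_force: [0.5, 0.0, -0.3]
grip_width: 0.231
```

```bash
python3 - <<'E'
from h import *
b=snap("side","s2")
delta((588,131,18),-106.5)
p=w2px(b,(588,130,36));x,y=int(p[0]),int(p[1]);crop(b,"z2",x-60,y-60,x+60,y+40,5)
E
```

```text
t 3.85 pos [588.4 133.   18.7] shift [ 2.  -0.1  0.7] turn [0.   0.01 0.05] F [ 1.  -0.1 -0.2] T [ 0.04 -0.01 -0.08] w 21.8 xang -106.45
```

View pics/z2.png

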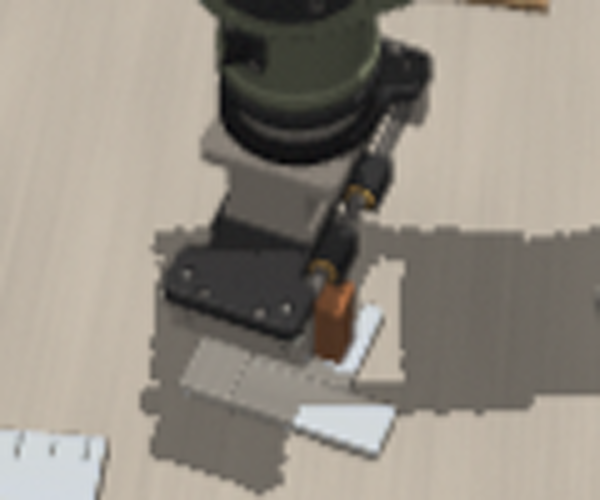

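The picture shows the pads closed on the handle with opening 21.8 mm (22 expected), and the square still flat. Next I lift it and carry it over to the jig.

>>> carry_out(steps=[[[0,0,-10],[0,0,0]],[[0,0,-30],[0,0,0]],[[0,0,-60],[0,0,0]],[[10,-2,-85],[0,0,0]],[[40,-6,-95],[0,0,-2]],[[75,-12,-95],[0,0,-4]],[[110,-18,-95],[0,0,-6]],[[145,-23,-95],[0,0,-8]],[[180,-29,-95],[0,0,-10]],[[215,-35,-95],[0,0,-11.5]],[[250,-40,-95],[0,0,-11.5]],[[275,-44,-95],[0,0,-11.5]]])

```text
t: 5.05
ee_pos: [551.6, -145.3, 113.7]
tool_rot: [[-0.087, -0.996, -0.001], [-0.996, 0.087, -0.0], [0.0, 0.001, -1.0]]
wrist_force: [0.4, 0.6, -3.0]
grip_width: 0.23
```

>>> carry_out(steps=[[[20,0,0],[0,0,0]],[[20,0,0],[0,0,0]],[[20,0,0],[0,0,0]],[[20,0,0],[0,0,0]]])

```text
t: 5.45
ee_pos: [550.7, -162.1, 113.5]
tool_rot: [[-0.085, -0.996, -0.001], [-0.996, 0.085, 0.001], [-0.001, 0.001, -1.0]]
wrist_force: [0.5, -0.0, -3.4]
grip_width: 0.232
```

```bash
python3 -c "
from h import *
delta((541.5,-233.5,50),-95)"
```

```text
t 5.45 pos [ 550.7 -162.1  113.5] shift [71.9  3.  63.5] turn [0.06 0.05 0.1 ] F [ 0.5 -0.  -3.4] T [0.07 0.08 0.01] w 21.8 xang -94.9
```

>>> carry_out(steps=[[[30,1,0],[0,0,0]],[[60,2,0],[0,0,0]],[[72,3,10],[0,0,0]],[[72,3,35],[0,0,0]],[[72,3,60],[0,0,0]],[[72,3,66],[0,0,0]],[[72,3,66],[0,0,0]],[[72,3,66],[0,0,0]]])

```text
t: 6.25
ee_pos: [542.7, -234.4, 48.6]
tool_rot: [[-0.085, -0.996, 0.001], [-0.996, 0.085, -0.0], [0.0, -0.001, -1.0]]
wrist_force: [-0.4, 0.2, -3.6]
grip_width: 0.23
```

```bash
python3 - <<'E'
from h import *
import pickle
b=snap("side","s3");a=snap("top","t3");pickle.dump(b,open("b3.pkl","wb"))
delta((541.5,-233.5,29),-95)
x,y=[int(v) for v in w2px(b,(545,-200,36))]
crop(b,"z3",x-60,y-55,x+60,y+50,5);print(x,y)
E
```

```text
t 6.35 pos [ 543.3 -235.1   49.4] shift [-1.4  2.  20.4] turn [-0.16 -0.07  0.09] F [ 0.4 -0.7 -3.4] T [ 0.01  0.06 -0.02] w 22.0 xang -94.91
264 148
```

View pics/z3.png

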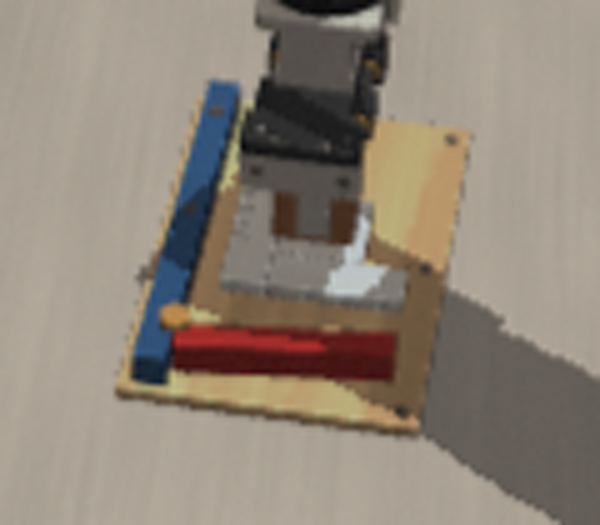

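The square hangs above the board, clear of the fence (left) and the stop (below), roughly parallel to both. Now lowering it.

>>> carry_out(steps=[[[0,0,8],[0,0,0]],[[0,0,16],[0,0,0]],[[0,0,19],[0,0,0]],[[0,0,20],[0,0,0]],[[0,0,20],[0,0,0]],[[0,0,20],[0,0,0]]])

```text
t: 6.95
ee_pos: [541.7, -234.6, 28.7]
tool_rot: [[-0.086, -0.996, -0.001], [-0.996, 0.086, 0.0], [-0.0, 0.001, -1.0]]
wrist_force: [-4.0, 2.2, 5.9]
grip_width: 0.229
```

```bash
python3 -c "
from h import *
delta((564.5,-200.5,29),-95)"
```

```text
t 6.95 pos [ 541.7 -234.6   28.7] shift [-36.  -19.8  -0.3] turn [0.04 0.01 0.06] F [-4.   2.2  5.9] T [ 0.34  0.72 -0.02] w 21.6 xang -94.94
```

>>> carry_out(steps=[[[0,-3,-0.5],[0,0,0]],[[0,-6,-0.5],[0,0,0]],[[0,-9,-0.5],[0,0,0]],[[0,-12,-0.5],[0,0,0]],[[0,-14,-0.5],[0,0,0]],[[0,-14,-0.5],[0,0,0]],[[0,-14,-0.5],[0,0,0]]])

```text
t: 7.65
ee_pos: [556.4, -236.2, 28.7]
tool_rot: [[-0.086, -0.996, 0.001], [-0.996, 0.086, -0.001], [0.0, -0.001, -1.0]]
wrist_force: [-1.6, 0.8, 4.9]
grip_width: 0.237
```

```bash
python3 -c "
from h import *
delta((564.5,-200.5,29),-95)"
```

```text
t 7.65 pos [ 556.4 -236.2   28.7] shift [-36.3  -5.   -0.3] turn [-0.05 -0.03  0.07] F [-1.6  0.8  4.9] T [0.31 0.78 0.05] w 22.3 xang -94.93
```

>>> carry_out(steps=[[[0,-1,0],[0,0,0]],[[0,-2,0],[0,0,0]],[[0,-3,0],[0,0,0]],[[0,-4,0],[0,0,0]],[[0,-4,0],[0,0,0]],[[0,-4,0],[0,0,0]]])

```text
t: 8.25
ee_pos: [559.7, -236.4, 28.7]
tool_rot: [[-0.086, -0.996, -0.0], [-0.996, 0.086, -0.0], [0.0, 0.0, -1.0]]
wrist_force: [-4.3, 0.7, 6.7]
grip_width: 0.233
```

>>> carry_out(steps=[[[0,-0.5,0],[0,0,0]],[[0,-1,0],[0,0,0]],[[0,-1.5,0],[0,0,0]],[[0,-2,0],[0,0,0]],[[0,-2,0],[0,0,0]]])

```text
t: 8.75
ee_pos: [561.6, -236.6, 28.7]
tool_rot: [[-0.086, -0.996, -0.001], [-0.996, 0.086, -0.0], [0.0, 0.001, -1.0]]
wrist_force: [-4.1, 0.2, 6.6]
grip_width: 0.235
```

```bash
python3 -c "
from h import *
delta((564.5,-200.5,29),-95)"
```

```text
t 8.75 pos [ 561.6 -236.6   28.7] shift [-36.2   0.2  -0.3] turn [ 0.03 -0.01  0.06] F [-4.1  0.2  6.6] T [ 0.26  0.89 -0.02] w 22.1 xang -94.94
```

>>> carry_out(steps=[[[0,-0.5,0],[0,0,0]],[[0,-1,0],[0,0,0]],[[0,-1.5,0],[0,0,0]],[[0,-2,0],[0,0,0]],[[0,-2,0],[0,0,0]]])

```text
t: 9.25
ee_pos: [562.0, -236.6, 28.8]
tool_rot: [[-0.086, -0.996, -0.004], [-0.996, 0.086, 0.0], [-0.0, 0.004, -1.0]]
wrist_force: [-10.1, 0.9, 10.2]
grip_width: 0.229
```

>>> carry_out(steps=[[[0,-0.5,0],[0,0,0]],[[0,-1,0],[0,0,0]],[[0,-1,0],[0,0,0]]])

```text
t: 9.55
ee_pos: [562.0, -236.6, 28.8]
tool_rot: [[-0.086, -0.996, -0.006], [-0.996, 0.086, 0.001], [-0.0, 0.006, -1.0]]
wrist_force: [-12.8, 1.4, 12.5]
grip_width: 0.234
```

>>> carry_out(steps=[[[0,-0.5,0],[0,0,0]],[[0,-1,0],[0,0,0]],[[0,-1,0],[0,0,0]]])

```text
t: 9.85
ee_pos: [562.1, -236.6, 28.9]
tool_rot: [[-0.086, -0.996, -0.008], [-0.996, 0.086, 0.001], [-0.0, 0.008, -1.0]]
wrist_force: [-14.8, 1.0, 15.2]
grip_width: 0.233
```

```bash
python3 -c "
from h import *
delta((564.5,-200.5,29),-95)"
```

```text
t 9.85 pos [ 562.1 -236.6   28.9] shift [-36.2   0.7  -0.1] turn [0.46 0.02 0.08] F [-14.8   1.   15.2] T [ 0.17  2.19 -0.03] w 21.9 xang -94.92
```

>>> carry_out(steps=[[[0,1.5,-1],[0,0,0]],[[0,2.5,-1.5],[0,0,0]],[[-3,2.5,-1.5],[0,0,0]],[[-6,2.5,-1.5],[0,0,0]],[[-9,2.5,-1.5],[0,0,0]],[[-12,2.5,-1.5],[0,0,0]],[[-15,2.5,-1.5],[0,0,0]],[[-18,2.5,-1.5],[0,0,0]],[[-20,2.5,-1.5],[0,0,0]],[[-20,2.5,-1.5],[0,0,0]]])

```text
t: 10.85
ee_pos: [563.7, -217.0, 28.8]
tool_rot: [[-0.086, -0.996, -0.003], [-0.996, 0.086, -0.001], [0.001, 0.003, -1.0]]
wrist_force: [-4.5, -2.6, 0.4]
grip_width: 0.233
```

```bash
python3 -c "
from h import *
delta((564.5,-200.5,29),-95)"
```

```text
t 10.85 pos [ 563.7 -217.    28.8] shift [-16.5   0.7  -0.2] turn [ 0.15 -0.05  0.07] F [-4.5 -2.6  0.4] T [-0.41  0.95 -0.05] w 21.9 xang -94.93
```

>>> carry_out(steps=[[[-2,0,0],[0,0,0]],[[-4,0,0],[0,0,0]],[[-6,0,0],[0,0,0]],[[-8,0,0],[0,0,0]],[[-10,0,0],[0,0,0]],[[-11,0,0],[0,0,0]],[[-11,0,0],[0,0,0]]])

```text
t: 11.55
ee_pos: [564.6, -207.0, 28.9]
tool_rot: [[-0.086, -0.996, -0.003], [-0.996, 0.086, -0.002], [0.002, 0.003, -1.0]]
wrist_force: [-5.2, -5.3, -0.3]
grip_width: 0.233
```

```bash
python3 - <<'E'
from h import *
import pickle
delta((564.5,-200.5,29),-95)
b=snap("side","s4");pickle.dump(b,open("b4.pkl","wb"))
x,y=[int(v) for v in w2px(b,(565,-190,25))]
crop(b,"z4",x-45,y-45,x+45,y+35,7);print(x,y)
E
```

```text
t 11.55 pos [ 564.6 -207.    28.9] shift [-6.4  0.7 -0.2] turn [ 0.15 -0.13  0.08] F [-5.2 -5.3 -0.3] T [-0.81  1.03 -0.03] w 21.9 xang -94.92
257 152
```

View pics/z4.png

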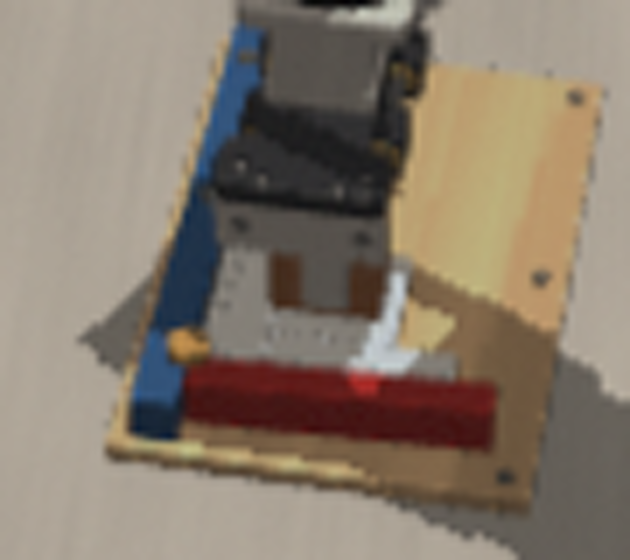

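The square rides along the fence and is pushing the stop back: its free end is now at crop (490,390), and a small gap is left near the pivot. I continue in fine steps and watch the force.

>>> carry_out(steps=[[[-1,0,0],[0,0,0]],[[-2,0,0],[0,0,0]],[[-3,0,0],[0,0,0]],[[-4,0,0],[0,0,0]],[[-4,0,0],[0,0,0]]])

```text
t: 12.1
ee_pos: [565.0, -203.0, 28.8]
tool_rot: [[-0.086, -0.996, -0.003], [-0.996, 0.086, -0.002], [0.002, 0.003, -1.0]]
wrist_force: [-4.2, -4.6, -0.1]
grip_width: 0.231
```

>>> carry_out(steps=[[[-0.5,-0.5,0],[0,0,0]],[[-1,-0.5,0],[0,0,0]],[[-1.5,-0.5,0],[0,0,0]],[[-1.5,-0.5,0],[0,0,0]]])

```text
t: 12.5
ee_pos: [565.1, -202.4, 28.9]
tool_rot: [[-0.086, -0.996, -0.004], [-0.996, 0.086, -0.003], [0.004, 0.004, -1.0]]
wrist_force: [-6.4, -6.2, 1.1]
grip_width: 0.231
```

>>> carry_out(steps=[[[-0.5,-0.5,0],[0,0,0]],[[-1,-0.5,0],[0,0,0]],[[-1,-0.5,0],[0,0,0]]])

```text
t: 12.8
ee_pos: [565.1, -201.9, 29.0]
tool_rot: [[-0.086, -0.996, -0.005], [-0.996, 0.086, -0.004], [0.004, 0.005, -1.0]]
wrist_force: [-9.0, -7.0, 2.0]
grip_width: 0.231
```

```bash
python3 -c "
from h import *
delta((564.5,-200.5,29),-95)"
```

```text
t 12.8 pos [ 565.1 -201.9   29. ] shift [-1.4  0.7 -0. ] turn [ 0.26 -0.26  0.08] F [-9. -7.  2.] T [-1.31  1.57 -0.07] w 21.8 xang -94.92
```

>>> carry_out(steps=[[[-0.5,1,0],[0,0,0]],[[-1,1,0],[0,0,0]],[[-1.5,1,0],[0,0,0]],[[-1.5,1,0],[0,0,0]]])

```text
t: 13.2
ee_pos: [565.2, -201.3, 29.1]
tool_rot: [[-0.086, -0.996, -0.003], [-0.996, 0.086, -0.006], [0.006, 0.002, -1.0]]
wrist_force: [-6.4, -8.6, -1.0]
grip_width: 0.236
```

>>> carry_out(steps=[[[-0.5,0,0],[0,0,0]],[[-1,0,0],[0,0,0]],[[-1,0,0],[0,0,0]]])

```text
t: 13.5
ee_pos: [565.1, -201.2, 29.1]
tool_rot: [[-0.086, -0.996, -0.003], [-0.996, 0.086, -0.007], [0.008, 0.002, -1.0]]
wrist_force: [-8.4, -10.5, -0.6]
grip_width: 0.231
```

>>> carry_out(steps=[[[-0.5,0,0],[0,0,0]],[[-1,0,0],[0,0,0]],[[-1,0,0],[0,0,0]]])

```text
t: 13.8
ee_pos: [565.1, -201.0, 29.2]
tool_rot: [[-0.086, -0.996, -0.003], [-0.996, 0.086, -0.009], [0.009, 0.002, -1.0]]
wrist_force: [-7.5, -12.4, -0.5]
grip_width: 0.233
```

```bash
python3 - <<'E'
from h import *
import pickle
delta((564.5,-200.5,29),-95)
b=snap("side","s5");pickle.dump(b,open("b5.pkl","wb"))
x,y=[int(v) for v in w2px(b,(565,-170,25))];print(x,y)
crop(b,"z5",x-40,y-30,x+45,y+30,9)
E
```

```text
t 13.8 pos [ 565.1 -201.    29.2] shift [-0.5  0.6  0.2] turn [ 0.14 -0.51  0.07] F [ -7.5 -12.4  -0.5] T [-2.56  1.57 -0.27] w 21.9 xang -94.92
257 157
```

View pics/z5.png

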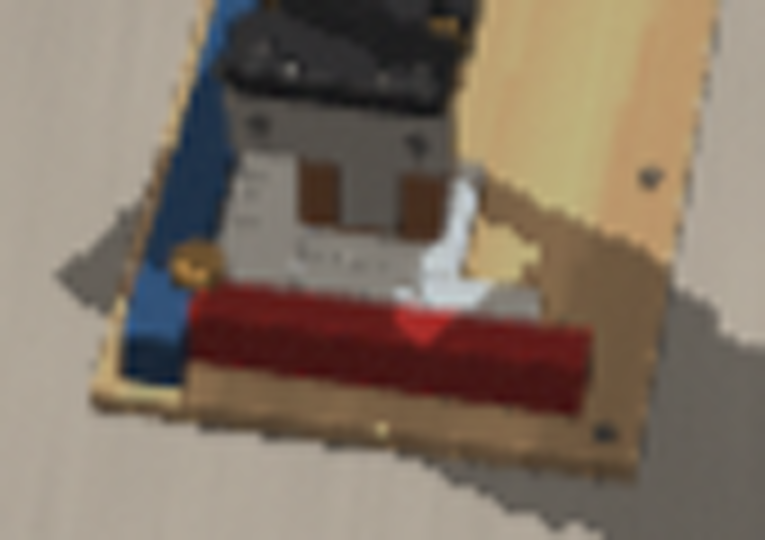

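The stop now looks parallel to the square's edge. y has plateaued at -201 while the force rises, so the heel is in the corner. The tool is tilted 0.5 deg by the push, so I'll straighten it, press it flat and raise the fence push above the stop push.

>>> carry_out(steps=[[[0,-0.5,0.3],[0.1,-0.3,0]],[[0,-1,0.6],[0.2,-0.6,0]],[[0,-1.5,0.9],[0.3,-0.8,0]],[[0,-2,1.2],[0.4,-0.8,0]],[[0,-2,1.2],[0.4,-0.8,0]],[[0,-2,1.2],[0.4,-0.8,0]]])

```text
t: 14.45
ee_pos: [565.2, -201.2, 28.7]
tool_rot: [[-0.085, -0.996, 0.001], [-0.996, 0.085, 0.004], [-0.005, -0.0, -1.0]]
wrist_force: [-14.3, -11.9, 7.6]
grip_width: 0.233
```

```bash
python3 - <<'E'
from h import *
import pickle
delta((564.5,-200.5,29),-95)
b=pickle.load(open("b5.pkl","rb"))
J=lambda u,v,z:px2w(b,217+(u+.5)/9-.5,127+(v+.5)/9-.5,z)[:2]
for n,p,q,z in(("far top",(205,287),(592,326),35),("near top",(190,323+2),(585,372),35),("bottom",(190,366),(580,414),10),("board edge",(95,400),(635,472),0)):
    d=J(*p,z)-J(*q,z);print(n,np.degrees(np.arctan2(d[1],d[0])),np.linalg.norm(d))
E
```

```text
t 14.45 pos [ 565.2 -201.2   28.7] shift [-0.6  0.7 -0.3] turn [-0.01  0.26  0.14] F [-14.3 -11.9   7.6] T [-2.96  2.73 -0.19] w 21.9 xang -94.86
far top -2.3379862050315507 126.51167097570044
near top -3.6660605912990714 128.4884950739751
bottom -3.9077991600661814 128.89906809522958
board edge -4.591767660331727 178.94316666824278
```

>>> carry_out(steps=[[[0,1.5,-0.5],[0,0.2,0]],[[0,3,-0.5],[-0.2,0.2,0]],[[-1,3,-0.5],[-0.2,0.1,0]],[[-2,3,-0.5],[-0.2,0,0]],[[-2,3,-0.5],[-0.2,0,0]]])

```text
t: 14.95
ee_pos: [564.9, -200.7, 28.8]
tool_rot: [[-0.086, -0.996, 0.003], [-0.996, 0.086, 0.002], [-0.002, -0.003, -1.0]]
wrist_force: [-7.2, -17.0, -2.5]
grip_width: 0.234
```

>>> carry_out(steps=[[[-0.7,0,0],[0,0,0]],[[-1.4,0,0],[0,-0.1,0]],[[-2,0,0],[0,-0.2,0]],[[-2,0,0],[0,-0.2,0]]])

```text
t: 15.35
ee_pos: [564.7, -200.3, 28.8]
tool_rot: [[-0.087, -0.996, 0.003], [-0.996, 0.087, 0.003], [-0.003, -0.003, -1.0]]
wrist_force: [-8.3, -18.9, -4.3]
grip_width: 0.234
```

```bash
python3 -c "
from h import *
delta((564.5,-200.5,29),-95)"
```

```text
t 15.35 pos [ 564.7 -200.3   28.8] shift [ 0.2  0.2 -0.2] turn [-0.15  0.18  0.03] F [ -8.3 -18.9  -4.3] T [-4.17  1.71 -0.55] w 22.0 xang -94.97
```

The square is truly blocked by the stop, but this hard push has lifted it about 0.4 mm off the fence line, which is the friction effect in the brief. I'll ease the stop push, reseat on the fence, then balance the two.

>>> carry_out(steps=[[[2,0,0],[0,0,0]],[[4,0,0],[0,0.2,0]],[[5,-1,0.5],[0,0.2,0]],[[5,-2.5,0.8],[0,0.2,0]],[[5,-4,0.8],[0.2,0.2,0]],[[5,-4,0.8],[0.2,0.2,0]]])

```text
t: 15.95
ee_pos: [565.0, -200.6, 28.8]
tool_rot: [[-0.085, -0.996, -0.002], [-0.996, 0.085, 0.008], [-0.007, 0.003, -1.0]]
wrist_force: [-18.1, -6.5, 13.0]
grip_width: 0.236
```

```bash
python3 -c "
from h import *
delta((564.5,-200.5,29),-95)"
```

```text
t 15.95 pos [ 565.  -200.6   28.8] shift [-0.1  0.5 -0.2] turn [0.16 0.42 0.13] F [-18.1  -6.5  13. ] T [-2.13  3.14 -0.23] w 22.1 xang -94.87
```

>>> carry_out(steps=[[[0,0,-0.3],[0,0.2,0]],[[-0.4,0,-0.6],[0.1,0.4,0]],[[-0.8,0,-0.6],[0.2,0.5,0]],[[-1.2,0,-0.6],[0.2,0.5,0]],[[-1.2,0,-0.6],[0.2,0.5,0]],[[-1.2,0,-0.6],[0.2,0.5,0]]])

```text
t: 16.55
ee_pos: [565.5, -201.1, 28.8]
tool_rot: [[-0.085, -0.996, 0.002], [-0.996, 0.085, -0.004], [0.003, -0.002, -1.0]]
wrist_force: [-16.2, -13.7, 7.2]
grip_width: 0.234
```

```bash
python3 - <<'E'
from h import *
import pickle
delta((564.5,-200.5,29),-95)
b=snap("side","s6");pickle.dump(b,open("b6.pkl","wb"))
crop(b,"z6",217,127,302,187,9)
E
```

```text
t 16.55 pos [ 565.5 -201.1   28.8] shift [-0.5  1.  -0.2] turn [-0.13 -0.19  0.1 ] F [-16.2 -13.7   7.2] T [-2.23  2.93 -0.13] w 22.0 xang -94.9
```

View pics/z6.png

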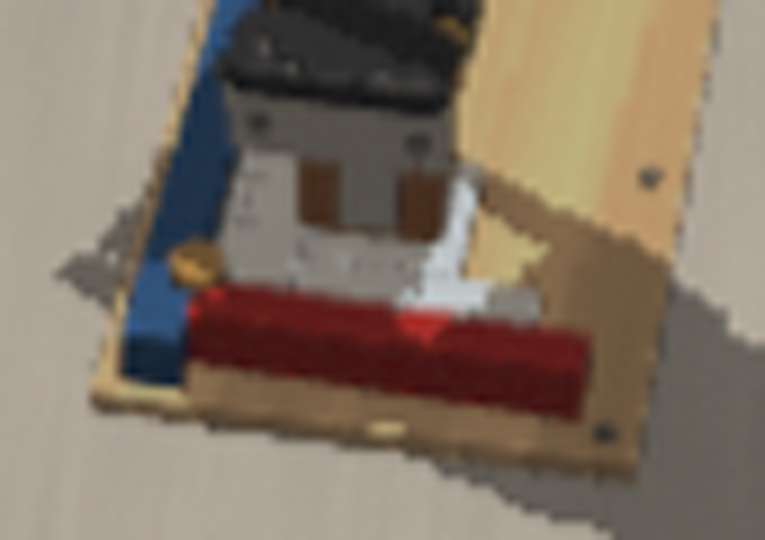

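>>> carry_out(steps=[[[0.2,0,0],[-0.1,-0.2,0]],[[0.4,0,0],[-0.1,-0.2,0]],[[0.4,0,0],[-0.1,-0.2,0]],[[0.4,0,0],[-0.1,-0.2,0]],[[0.4,0,0],[-0.1,-0.2,0]],[[0.4,0,0],[-0.1,-0.2,0]]])

```text
t: 17.2
ee_pos: [565.5, -201.2, 28.7]
tool_rot: [[-0.085, -0.996, 0.001], [-0.996, 0.085, 0.001], [-0.001, -0.001, -1.0]]
wrist_force: [-14.9, -12.6, 6.9]
grip_width: 0.23
```

```bash
python3 - <<'E'
from h import *
import pickle
delta((564.5,-200.5,29),-95)
b=pickle.load(open("b6.pkl","rb"))
J=lambda u,v,z:px2w(b,217+(u+.5)/9-.5,127+(v+.5)/9-.5,z)[:2]
for n,p,q,z in(("near top",(190,325),(585,377),35),("bottom",(190,366),(582,419),10),("board edge",(95,400),(635,475),0)):
    d=J(*p,z)-J(*q,z);print(n,np.degrees(np.arctan2(d[1],d[0])),np.linalg.norm(d))
E
```

```text
t 17.2 pos [ 565.5 -201.2   28.7] shift [-0.6  1.  -0.3] turn [-0.03  0.03  0.1 ] F [-14.9 -12.6   6.9] T [-2.25  2.77 -0.06] w 21.6 xang -94.9
near top -4.619010006582574 128.7582721900967
bottom -4.812189471555584 129.82148701821603
board edge -5.0001954113754845 179.10950854107264
```

The tool is vertical to within 0.05 deg. The stop measures -4.6 to -4.8 deg against a board edge of -5.0 and a tool yaw of -4.9, and the square presses on both faces. Handing in.

```bash
python3 -c "
from h import *
print(hand_in())"
```

```text
the job is handed in; nothing more can be done
None
```

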